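# Bolt the lid of the long specimen box

### The job

The long specimen box is packed for transport: bolt its lid. Slide its barrel bolt all the way across into the keeper with the handle upright, then turn the handle right down into the notch and let go. Leave the bolt of the short box alone.

Things in the scene. Friction and masses are not known exactly. Their poses are not given: they have to be found in the camera images.
- long_box_knob (a point): Centre of the 20 mm ball knob on the LONG box's bolt handle (box 260x95x70 mm, grey, fixed). An 8 mm stem holds it 48 mm from the bolt's level axis, which is 18 mm above the flat box top, 88 mm above the bench. Frame: x along the axis, the way the bolt must slide (robot's right, within 15 degrees); z from axis to knob, up when upright; the handle turns down towards +y, away from the robot.
- long_box_bolt (a joint): Slide of the long box's bolt, m: 0 drawn back, 0.060 fully home at its stop. Starts at 0 to 0.010; about 1.5 N of friction; stays where left. The notch is open to the stem from 0.044 to 0.060; before that the slot blocks the handle at about 10 degrees. The bolt case and keeper rise 29 mm above the box top and reach 11 mm either side of the axis; beside them only plates under 5 mm.
- long_box_handle (a joint): Turn of the long box's handle about the bolt's axis, rad: 0 upright (knob centre 136 mm above the bench), 1.25 at its stop, fully down in the notch (knob centre 103 mm above the bench, 46 mm sideways from the axis). Starts at 0 to 0.08. Turning takes about 1 N at the knob; it stays where it is left.
- short_box_knob (a point): Centre of the same knob on the bolt of the SHORT box (170 mm long, otherwise alike), frame as for the long box. It stands upright with its bolt drawn back and is to be left alone.

How it is judged (in metres and radians):
On the way:
1. the long box's bolt is slid home with its handle still upright (value of joint long_box_bolt above 0.042 m and value of joint long_box_handle below 0.5 rad).
At the end, for the whole second after the job is handed in: The long box's bolt is slid home (0.040 m or more of 0.060 m, the stem within the notch) and its handle is turned down into the notch (0.9 rad or more of 1.25 rad) (value of joint long_box_bolt above 0.04 m and value of joint long_box_handle above 0.9 rad); the robot touches nothing.
It fails at once if the short box's bolt or handle is moved by more than 15 mm at its knob (distance of short_box_knob from where it was at the start of the episode above 0.015 m).
It also fails if it takes over 35 s, if anything falls off the work surface, if the arm or the gripper's body presses on something with over 40 N, if the wrist force passes 120 N, or if a joint passes its speed limit or range.

### The arm

A 6-joint arm with a two-finger parallel gripper is mounted at the origin on a cart in front of the work surface, level with it; the furniture and walls round the work are solid. World frame = base frame: x ahead of the robot, y to its left, z up, the work surface at z = 0. Lengths are in mm, angles in rad, forces in N, time in s.
With the tool pointing down it reaches from about 325 to 900 mm from the base axis. Payload 3.5 kg.
Tool frame: the origin (TCP) lies at the very end of the fingers, on their centre line; the grasp point (between the pads) lies 19 mm behind it; z points along the fingers, y is the direction in which the jaws open and shut (so a half turn about z gives the same grasp; the last joint's range is limited). The gripper opens to 85 mm and grips with 20 to 120 N. Pads are 22 mm wide; open, the fingers measure 114 mm over their backs; the gripper's body (76 mm by 85 mm) begins 54 mm behind the grasp point. The pads swing forward as they close: fully open they stand 13 mm farther back than shut.
Start: joints at [1.152, 0.276, -0.026, 1.268, 0, 1.467], TCP at [194.117, 594.088, 231.313] pointing down, gripper open.
Joint ranges: [-3.12, 3.12], [-0.85, 1.88], [-1.08, 1.24], [-1.95, 2.15], [-1.57, 1.53], [-3.14, 3.14]. Speed limits (rad/s): [2.57, 2.57, 3.14, 3.14, 3.14, 3.14].

### API

Orientations are given as a rotation vector (axis times angle).
In Python, from cell import bot gives the robot as it stands.
- The arm moves only by the tool apply_moves, never from a script. Its argument "steps" is a list of rows, each an object of numbers: "tx", "ty", "tz": the shift along the tool's x, y, z each as a share of 0.03 m, from -1 to 1; "rx", "ry", "rz": the turn, a rotation vector about the tool's x, y, z each as a share of pi rad, from -1 to 1; "hand": the opening, from 0 (shut) to 1 (fully open). In form: [{"tx": .., "ty": .., "tz": .., "rx": .., "ry": .., "rz": .., "hand": ..}, ...]. A call has 1 to 20 rows; each row shifts and turns the commanded pose from where the row before left it, along the tool's axes as they then stand; what a row does not reach is not made up. A row lasts 1/12 s, in which the tool goes at most 41.7 mm and 7.16 degrees, less where a joint would pass 70% of its speed; a pose out of reach is approached as far as the arm can. A call with a number of a shift or a turn outside -1 to 1 is refused whole. A call with a gripper value outside its range is refused whole. The fingers move at their own pace and stop on an object; "grip_force" is the grip in N (left out, the last holds). Time passes only in rows, so rows that do not move let the fingers close. It gives the time, the measured TCP pose, the force and the opening at its end, in the units of the state.
- bot.read_state(): the state, without advancing time (a new reading comes with each control period).
- bot.grab_frame(name): name is "side" or "top" or "wrist"; returns the picture (384x512x3 uint8, blue, green, red); there is no depth.
- bot.get_calibration(name): a dict with "mtx" (3x3 intrinsics, pixels), "R" (3x3) and "t" (3): a world point X has camera coordinates R X + t; the wrist camera has in their place "mount" (4x4, takes a point from camera to tool coordinates, whose origin is the TCP and whose axes are the flange's). Camera axes: x right, y down, z forward; pixel columns grow to the right and rows downward; lengths in mm; the calibration is good to about 2 mm. A picture is of the moment at which its call begins: read the wrist's pose just before it. get_calibration takes no time and is no camera call.
- bot.finish_job(): hands the job in, once; it reports no verdict.
The state is a dict: "t": time; "joints": joint angles; "joint_velocities": joint speeds; "joint_efforts": joint torques, N m; "ee_pos": TCP position; "ee_rot": TCP orientation; "wrist_force": force on the tool from outside, world axes, zero at the start; "moment": the same for the moment, N m; "opening": finger opening in mm.
Only numpy, scipy, OpenCV 4.12 (cv2) and the standard library are available. Lean on these libraries where they do the work, as an engineer would, in place of code of your own. Each camera call takes 0.05 s, during which the arm holds its last target.

## Working session

There is one attempt and no reset: what is moved stays moved. The work goes in short steps, Python scripts to look and compute and a tool call to move; the robot and the scene stay as the last step left them, time stands still between calls to the robot, and variables do not carry over. Pictures are saved under pics/ and viewed, and the job is handed in when it is done.

Besides the shell and the picture viewer there is one more tool, called after "Emit:" by a JSON object that holds its "method" and its "body", one argument or row to a line. apply_moves: Moves the arm, as the interface text tells. Its arguments: {"type":"object","properties":{"steps":{"type":"array"},"grip_force":{"type":"number"}},"required":["steps"]}

```bash
mkdir -p pics; python3 - <<'E'
from cell import bot
import cv2,numpy as np
np.set_printoptions(precision=3,suppress=True)
s=bot.read_state();print(s)
for n in("side","top","wrist"):
    cv2.imwrite(f"pics/a_{n}.png",bot.grab_frame(n)); c=bot.get_calibration(n);print(n,c)
E
```

```text
{'t': 0.0, 'joints': array([ 1.152,  0.277, -0.028,  1.268,  0.   ,  1.467]), 'joint_velocities': array([ 0.   , -0.001,  0.   , -0.001,  0.001, -0.001]), 'joint_efforts': array([ -0.   , -44.551,  29.52 ,   0.017,  -0.   ,  -0.   ]), 'ee_pos': array([193.786, 593.379, 230.167]), 'ee_rot': array([-0.494, -3.102,  0.003]), 'wrist_force': array([-0.116,  0.39 ,  0.327]), 'moment': array([-0.005,  0.005,  0.023]), 'opening': 85.24684098673187}
side {'mtx': array([[424.517,   0.   , 253.019],
       [  0.   , 424.517, 194.982],
       [  0.   ,   0.   ,   1.   ]]), 'R': array([[ 0.837, -0.546,  0.026],
       [-0.227, -0.39 , -0.893],
       [ 0.497,  0.742, -0.45 ]]), 't': array([-446.271,  180.545,  803.609])}
top {'mtx': array([[375.528,   0.   , 255.015],
       [  0.   , 375.528, 194.336],
       [  0.   ,   0.   ,   1.   ]]), 'R': array([[-0.021, -1.   , -0.018],
       [-0.996,  0.022, -0.087],
       [ 0.088,  0.016, -0.996]]), 't': array([-99.727, 471.027, 949.016])}
wrist {'mtx': array([[315.999,   0.   , 254.663],
       [  0.   , 315.999, 187.063],
       [  0.   ,   0.   ,   1.   ]]), 'mount': array([[  -0.001,   -0.949,   -0.315,   81.207],
       [   1.   ,   -0.001,    0.   ,    0.001],
       [  -0.001,   -0.315,    0.949, -142.201],
       [   0.   ,    0.   ,    0.   ,    1.   ]])}
```

View pics/a_side.png

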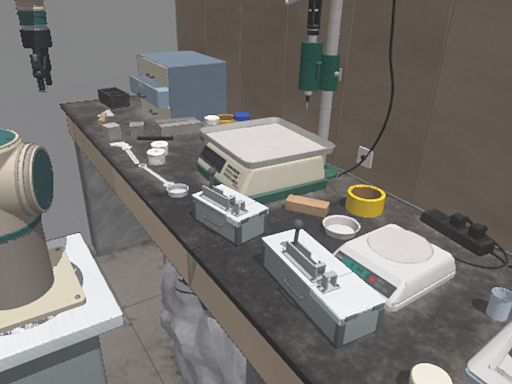

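View pics/a_top.png

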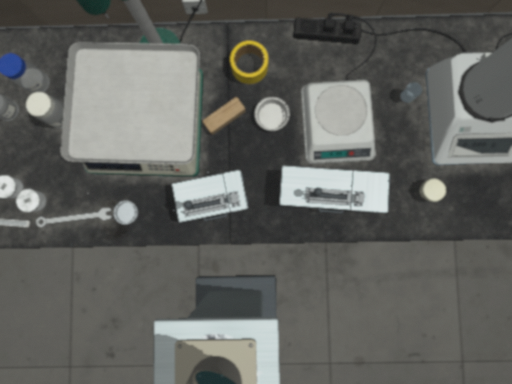

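View pics/a_wrist.png

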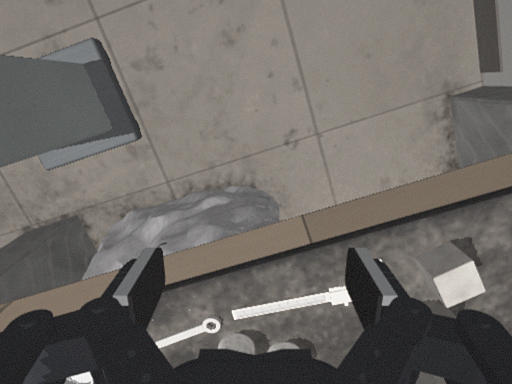

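The long box is at about (335,190) in top and (320,280) in side, with the knob near (298,224) in side. I'll enlarge both views.

```bash
python3 - <<'E'
import cv2,numpy as np
a=cv2.imread('pics/a_top.png')[155:225,160:400]; b=cv2.imread('pics/a_side.png')[180:345,185:385]
cv2.imwrite('pics/b_top.png',cv2.resize(a,None,fx=3.3,fy=3.3,interpolation=cv2.INTER_CUBIC))
cv2.imwrite('pics/b_side.png',cv2.resize(b,None,fx=3.5,fy=3.5,interpolation=cv2.INTER_CUBIC))
E
```

```text
(no output)
```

View pics/b_top.png

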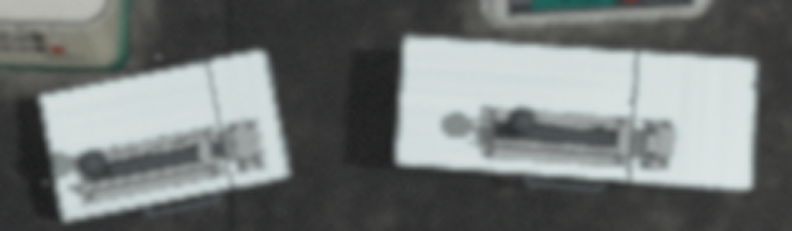

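View pics/b_side.png

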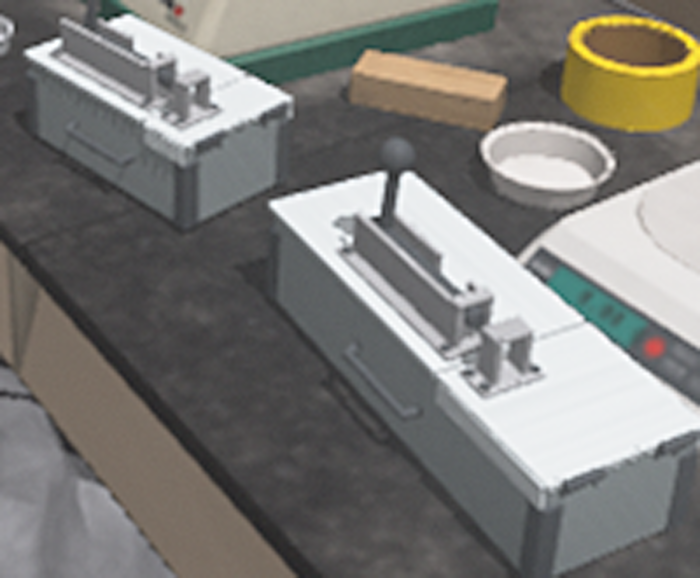

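Knob in top ≈ (317.6,192.0), in side ≈ (298.7,224.0); lid corners of the long box in the top crop are (403,37), (757,60), (751,190), (396,165). Triangulating.

```bash
cat > h.py <<'E'
from cell import bot
import cv2,numpy as np
from scipy.spatial.transform import Rotation as Rn
np.set_printoptions(precision=3,suppress=True)
def cam(n,s=None):
    c=bot.get_calibration(n)
    if n!='wrist': return c['mtx'],np.array(c['R']),np.array(c['t'])
    T=np.eye(4);T[:3,:3]=Rn.from_rotvec(s['ee_rot']).as_matrix();T[:3,3]=s['ee_pos']
    M=np.linalg.inv(T@c['mount']); return c['mtx'],M[:3,:3],M[:3,3]
def ray(c,p):
    K,R,t=c; d=R.T@np.linalg.inv(K)@np.array([p[0],p[1],1.]); return -R.T@t,d/np.linalg.norm(d)
def plane(c,p,z):
    o,d=ray(c,p); return o+d*(z-o[2])/d[2]
def tri(*cp):
    A=np.zeros((3,3));b=np.zeros(3);rs=[ray(c,p) for c,p in cp]
    for o,d in rs: P=np.eye(3)-np.outer(d,d);A+=P;b+=P@o
    X=np.linalg.solve(A,b); return X,[np.linalg.norm((np.eye(3)-np.outer(d,d))@(X-o)) for o,d in rs]
def proj(c,X):
    K,R,t=c; q=K@(R@X+t); return q[:2]/q[2]
E
python3 - <<'E'
from h import *
ct,cs=cam('top'),cam('side')
f=lambda u,v:((u+.5)/3.3-.5+160,(v+.5)/3.3-.5+155)
g=lambda u,v:((u+.5)/3.5-.5+185,(v+.5)/3.5-.5+180)
print('long knob',tri((ct,f(520,122)),(cs,g(398,154))))
C=[plane(ct,f(*p),70) for p in((403,37),(757,60),(751,190),(396,165))]
for i in range(4):
    d=C[(i+1)%4]-C[i];print(C[i],np.linalg.norm(d),np.degrees(np.arctan2(d[1],d[0])))
# corner check by two views: right-front top corner, left front
print(tri((ct,f(751,190)),(cs,g(545,500))), tri((ct,f(396,165)),(cs,g(270,205))))
print('short knob',plane(ct,f(92,165),136))
E
```

```text
long knob (array([ 462.396, -253.297,  136.042]), [np.float64(1.0400725213886517), np.float64(1.040072521388499)])
[ 533.105 -177.934   70.   ] 262.1166491033318 -95.12486578097572
[ 509.691 -439.002   70.   ] 96.42056135800924 174.43745543491872
[ 413.724 -429.656   70.   ] 260.5774172983747 84.70477486021356
[ 437.772 -170.191   70.   ] 95.64634409751233 -4.643329337030134
(array([ 413.235, -431.25 ,   63.387]), [np.float64(0.9047490009540642), np.float64(0.9047490009538768)]) (array([ 439.086, -171.071,   66.724]), [np.float64(1.3283497248555238), np.float64(1.3283497248555827)])
short knob [438.47   41.927 136.   ]
```

```bash
python3 - <<'E'
from h import *
s=bot.read_state();R=Rn.from_rotvec(s['ee_rot']).as_matrix();print(R)
y=R[:2,1];cur=np.degrees(np.arctan2(y[1],y[0]));print('yaw',cur,'need world',84.9-cur)
R2=Rn.from_euler('z',84.9-cur,degrees=True).as_matrix()@R
print(R2.T@(np.array([462.4,-253.3,215])-s['ee_pos']), (84.9-cur)/180)
ct=cam('top');print(plane(ct,(85,165),100),plane(ct,(200,165),100))
E
```

```text
[[-0.951  0.311 -0.001]
 [ 0.311  0.951 -0.002]
 [ 0.    -0.002 -1.   ]]
yaw 71.90406192440015 need world 12.995938075599852
[-342.747 -819.59    16.752] 0.07219965597555474
[541.536 295.47  100.   ] [534.936  18.678 100.   ]
```

Emit:
{"method": "apply_moves", "body": {
  "steps": [
    {"rz":-0.018,"hand":1},
    {"rz":-0.018,"hand":1},
    {"rz":-0.018,"hand":1},
    {"rz":-0.018,"hand":1},
    {"tx":-0.4,"ty":-0.97,"hand":1},
    {"tx":-0.4,"ty":-0.97,"hand":1},
    {"tx":-0.4,"ty":-0.97,"hand":1},
    {"tx":-0.4,"ty":-0.97,"hand":1},
    {"tx":-0.4,"ty":-0.97,"hand":1},
    {"tx":-0.4,"ty":-0.97,"hand":1},
    {"tx":-0.4,"ty":-0.97,"hand":1},
    {"tx":-0.4,"ty":-0.97,"hand":1},
    {"tx":-0.4,"ty":-0.97,"hand":1},
    {"tx":-0.4,"ty":-0.97,"hand":1},
    {"tx":-0.4,"ty":-0.97,"hand":1},
    {"tx":-0.4,"ty":-0.97,"hand":1},
    {"tx":-0.4,"ty":-0.97,"hand":1},
    {"tx":-0.4,"ty":-0.97,"hand":1},
    {"tx":-0.4,"ty":-0.97,"hand":1},
    {"tx":-0.4,"ty":-0.97,"hand":1}
  ]
}}

```text
invalid input
```

Emit:
{"method": "apply_moves", "body": {
  "steps": [
    {"tx":-0.4,"ty":-0.97,"hand":1},
    {"tx":-0.4,"ty":-0.97,"hand":1},
    {"tx":-0.4,"ty":-0.97,"hand":1},
    {"tx":-0.4,"ty":-0.97,"hand":1},
    {"tx":-0.4,"ty":-0.97,"hand":1},
    {"tx":-0.4,"ty":-0.97,"hand":1},
    {"tx":-0.4,"ty":-0.97,"hand":1},
    {"tx":-0.4,"ty":-0.97,"hand":1},
    {"tx":-0.4,"ty":-0.97,"hand":1},
    {"tx":-0.4,"ty":-0.97,"hand":1},
    {"hand":1},
    {"hand":1}
  ]
}}

```text
invalid input
```

```bash
python3 - <<'E'
from h import *
s=bot.read_state();im=bot.grab_frame('wrist');cv2.imwrite('pics/c_wrist.png',im)
print(s['t'],s['ee_pos'],s['ee_rot'],s['joints'],s['wrist_force']);print(proj(cam('wrist',s),np.array([462.4,-253.3,136])))
np.save('c.npy',np.r_[s['ee_pos'],s['ee_rot']])
E
```

```text
0.15 [193.873 593.542 230.387] [-0.494 -3.102  0.003] [ 1.152  0.277 -0.028  1.268 -0.     1.467] [0.097 0.592 0.228]
[-295.337  564.258]
```

View pics/c_wrist.png

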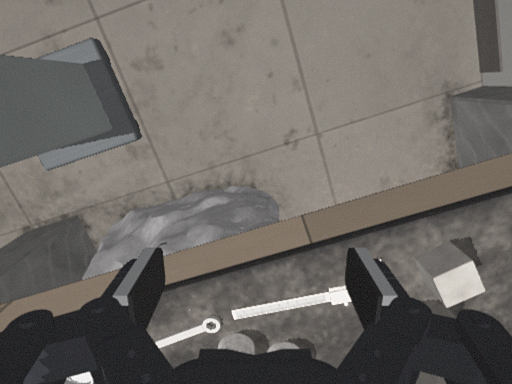

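The moves were refused and the wrist view is unchanged. The rows probably need every key, so I'll test one full row.

Emit:
{"method": "apply_moves", "body": {
  "steps": [
    {"tx":0,"ty":0,"tz":0,"rx":0,"ry":0,"rz":-0.018,"hand":1}
  ]
}}

```text
t: 0.28
ee_pos: [194.0, 593.8, 230.8]
ee_rot: [-0.405, -3.115, 0.002]
wrist_force: [0.2, 0.4, -0.6]
opening: 85.2
```

Emit:
{"method": "apply_moves", "body": {
  "steps": [
    {"tx":0,"ty":0,"tz":0,"rx":0,"ry":0,"rz":-0.018,"hand":1},
    {"tx":0,"ty":0,"tz":0,"rx":0,"ry":0,"rz":-0.018,"hand":1},
    {"tx":0,"ty":0,"tz":0,"rx":0,"ry":0,"rz":-0.018,"hand":1},
    {"tx":-0.4,"ty":-0.97,"tz":0,"rx":0,"ry":0,"rz":0,"hand":1},
    {"tx":-0.4,"ty":-0.97,"tz":0,"rx":0,"ry":0,"rz":0,"hand":1},
    {"tx":-0.4,"ty":-0.97,"tz":0,"rx":0,"ry":0,"rz":0,"hand":1},
    {"tx":-0.4,"ty":-0.97,"tz":0,"rx":0,"ry":0,"rz":0,"hand":1},
    {"tx":-0.4,"ty":-0.97,"tz":0,"rx":0,"ry":0,"rz":0,"hand":1},
    {"tx":-0.4,"ty":-0.97,"tz":0,"rx":0,"ry":0,"rz":0,"hand":1},
    {"tx":-0.4,"ty":-0.97,"tz":0,"rx":0,"ry":0,"rz":0,"hand":1},
    {"tx":-0.4,"ty":-0.97,"tz":0,"rx":0,"ry":0,"rz":0,"hand":1},
    {"tx":-0.4,"ty":-0.97,"tz":0,"rx":0,"ry":0,"rz":0,"hand":1}
  ]
}}

```text
t: 1.28
ee_pos: [278.2, 322.0, 231.2]
ee_rot: [0.14, 3.138, -0.0]
wrist_force: [1.3, -0.3, 0.1]
opening: 85.0
```

Emit:
{"method": "apply_moves", "body": {
  "steps": [
    {"tx":-0.4,"ty":-0.97,"tz":0,"rx":0,"ry":0,"rz":0,"hand":1},
    {"tx":-0.4,"ty":-0.97,"tz":0,"rx":0,"ry":0,"rz":0,"hand":1},
    {"tx":-0.4,"ty":-0.97,"tz":0,"rx":0,"ry":0,"rz":0,"hand":1},
    {"tx":-0.4,"ty":-0.97,"tz":0,"rx":0,"ry":0,"rz":0,"hand":1},
    {"tx":-0.4,"ty":-0.97,"tz":0,"rx":0,"ry":0,"rz":0,"hand":1},
    {"tx":-0.4,"ty":-0.97,"tz":0,"rx":0,"ry":0,"rz":0,"hand":1},
    {"tx":-0.4,"ty":-0.97,"tz":0,"rx":0,"ry":0,"rz":0,"hand":1},
    {"tx":-0.4,"ty":-0.97,"tz":0,"rx":0,"ry":0,"rz":0,"hand":1},
    {"tx":-0.4,"ty":-0.97,"tz":0,"rx":0,"ry":0,"rz":0,"hand":1},
    {"tx":-0.4,"ty":-0.97,"tz":0,"rx":0,"ry":0,"rz":0,"hand":1},
    {"tx":-0.4,"ty":-0.97,"tz":0,"rx":0,"ry":0,"rz":0,"hand":1},
    {"tx":-0.4,"ty":-0.97,"tz":0,"rx":0,"ry":0,"rz":0,"hand":1},
    {"tx":-0.4,"ty":-0.97,"tz":0,"rx":0,"ry":0,"rz":0,"hand":1},
    {"tx":-0.4,"ty":-0.97,"tz":0,"rx":0,"ry":0,"rz":0,"hand":1},
    {"tx":-0.4,"ty":-0.97,"tz":0,"rx":0,"ry":0,"rz":0,"hand":1},
    {"tx":-0.4,"ty":-0.97,"tz":0,"rx":0,"ry":0,"rz":0,"hand":1},
    {"tx":0,"ty":0,"tz":0,"rx":0,"ry":0,"rz":0,"hand":1},
    {"tx":0,"ty":0,"tz":0,"rx":0,"ry":0,"rz":0,"hand":1}
  ]
}}

```text
t: 2.78
ee_pos: [427.9, -158.5, 231.1]
ee_rot: [-0.145, -3.138, -0.001]
wrist_force: [-0.4, -0.5, -0.1]
opening: 85.3
```

```bash
python3 - <<'E'
from h import *
s=bot.read_state();im=bot.grab_frame('wrist');cv2.imwrite('pics/d_wrist.png',im)
print(s['t'],s['ee_pos'],s['ee_rot'],s['joints'],s['wrist_force']);print(proj(cam('wrist',s),np.array([462.4,-253.3,136])))
np.save('d.npy',np.r_[s['ee_pos'],s['ee_rot']])
R=Rn.from_rotvec(s['ee_rot']).as_matrix();print(R.T@(np.array([462.4,-253.3,136])-s['ee_pos']))
E
```

```text
2.7833 [ 427.906 -158.472  231.07 ] [-0.145 -3.138 -0.001] [-0.497 -0.025 -0.372  1.224  0.    -0.404] [-0.387 -0.467 -0.089]
[145.381 238.837]
[-43.142 -91.297  94.996]
```

View pics/d_wrist.png

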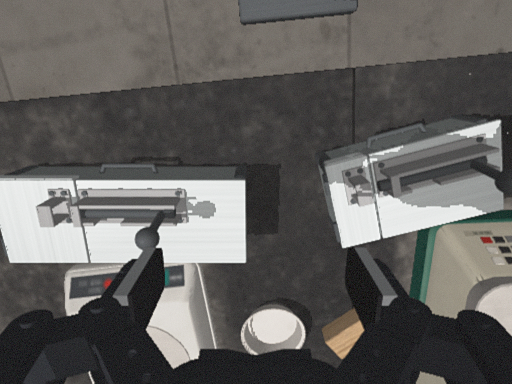

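Knob at (147.5,238) in the wrist view, predicted (145,239), so they agree. The box edges are level in the picture, so the yaw is right.

```bash
python3 - <<'E'
from h import *
q=np.load('d.npy');s=dict(ee_pos=q[:3],ee_rot=q[3:]);R=Rn.from_rotvec(q[3:]).as_matrix();w=cam('wrist',s)
X,e=tri((cam('top'),(317.2,191.6)),(cam('side'),(298.4,223.6)),(w,(147.5,238)));print(X,e)
print(R.T@(X-q[:3]))
a,b=plane(w,(0,263),70),plane(w,(245,263),70);print(np.degrees(np.arctan2(*(b-a)[[1,0]])),R[:,1])
E
```

```text
[ 462.627 -252.636  135.285] [np.float64(0.9631722956480979), np.float64(1.4828850339938573), np.float64(0.9241327611479985)]
[-43.307 -90.615  95.711]
84.64195035459856 [0.092 0.996 0.001]
```

Emit:
{"method": "apply_moves", "body": {
  "steps": [
    {"tx":-0.36,"ty":-0.755,"tz":0,"rx":0,"ry":0,"rz":0,"hand":1},
    {"tx":-0.36,"ty":-0.755,"tz":0,"rx":0,"ry":0,"rz":0,"hand":1},
    {"tx":-0.36,"ty":-0.755,"tz":0,"rx":0,"ry":0,"rz":0,"hand":1},
    {"tx":-0.36,"ty":-0.755,"tz":0,"rx":0,"ry":0,"rz":0,"hand":1},
    {"tx":0,"ty":0,"tz":0,"rx":0,"ry":0,"rz":0,"hand":1},
    {"tx":0,"ty":0,"tz":0.7,"rx":0,"ry":0,"rz":0,"hand":1},
    {"tx":0,"ty":0,"tz":0.7,"rx":0,"ry":0,"rz":0,"hand":1},
    {"tx":0,"ty":0,"tz":0,"rx":0,"ry":0,"rz":0,"hand":1},
    {"tx":0,"ty":0,"tz":0,"rx":0,"ry":0,"rz":0,"hand":1}
  ]
}}

```text
t: 3.58
ee_pos: [461.3, -249.1, 188.3]
ee_rot: [-0.138, -3.135, -0.004]
wrist_force: [0.8, -0.3, 0.1]
opening: 85.3
```

```bash
python3 - <<'E'
from h import *
s=bot.read_state();im=bot.grab_frame('wrist');cv2.imwrite('pics/e_wrist.png',im)
R=Rn.from_rotvec(s['ee_rot']).as_matrix();X=np.array([462.6,-252.6,135.5])
print(s['t'],s['ee_pos'],R.T@(X-s['ee_pos']),proj(cam('wrist',s),X))
E
```

```text
3.5833 [ 461.309 -249.147  188.261] [-1.771 -3.445 52.748] [249.357 212.938]
```

View pics/e_wrist.png

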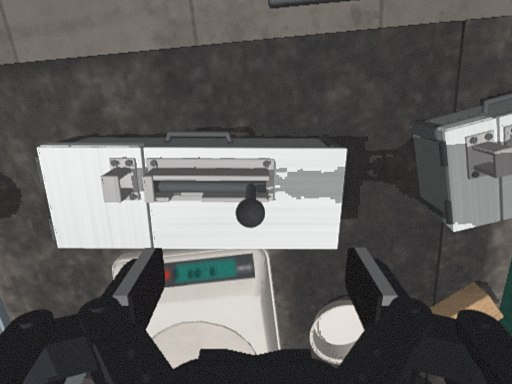

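Knob at (250.5,212), predicted (249.4,213): within 1 mm. Now descend and close.

Emit:
{"method": "apply_moves", "body": {
  "grip_force": 20,
  "steps": [
    {"tx":-0.06,"ty":-0.1,"tz":0.59,"rx":0,"ry":0,"rz":0,"hand":1},
    {"tx":0,"ty":0,"tz":0.6,"rx":0,"ry":0,"rz":0,"hand":1},
    {"tx":0,"ty":0,"tz":0.6,"rx":0,"ry":0,"rz":0,"hand":1},
    {"tx":0,"ty":0,"tz":0.6,"rx":0,"ry":0,"rz":0,"hand":1},
    {"tx":0,"ty":0,"tz":0,"rx":0,"ry":0,"rz":0,"hand":0.3},
    {"tx":0,"ty":0,"tz":0,"rx":0,"ry":0,"rz":0,"hand":0.1},
    {"tx":0,"ty":0,"tz":0,"rx":0,"ry":0,"rz":0,"hand":0},
    {"tx":0,"ty":0,"tz":0,"rx":0,"ry":0,"rz":0,"hand":0},
    {"tx":0,"ty":0,"tz":0,"rx":0,"ry":0,"rz":0,"hand":0},
    {"tx":0,"ty":0,"tz":0,"rx":0,"ry":0,"rz":0,"hand":0}
  ]
}}

```text
t: 4.47
ee_pos: [465.3, -255.0, 119.2]
ee_rot: [0.14, 3.136, -0.001]
wrist_force: [-0.4, 1.6, 3.2]
opening: 18.3
```

Emit:
{"method": "apply_moves", "body": {
  "steps": [
    {"tx":0,"ty":-0.2,"tz":0,"rx":0,"ry":0,"rz":0,"hand":0},
    {"tx":0,"ty":-0.2,"tz":0,"rx":0,"ry":0,"rz":0,"hand":0},
    {"tx":0,"ty":-0.2,"tz":0,"rx":0,"ry":0,"rz":0,"hand":0},
    {"tx":0,"ty":-0.2,"tz":0,"rx":0,"ry":0,"rz":0,"hand":0}
  ]
}}

```text
t: 4.8
ee_pos: [463.1, -279.2, 119.2]
ee_rot: [0.14, 3.136, -0.001]
wrist_force: [-0.1, 2.3, 5.7]
opening: 18.1
```

```bash
python3 - <<'E'
from h import *
s=bot.read_state();im=bot.grab_frame('side')[180:345,185:385];cv2.imwrite('pics/f_side.png',cv2.resize(im,None,fx=3.5,fy=3.5))
print(s['t'],s['ee_pos'],s['wrist_force'],s['opening'])
E
```

```text
4.8 [ 463.071 -279.173  119.164] [-0.067  2.285  5.691] 18.119839606655777
```

View pics/f_side.png

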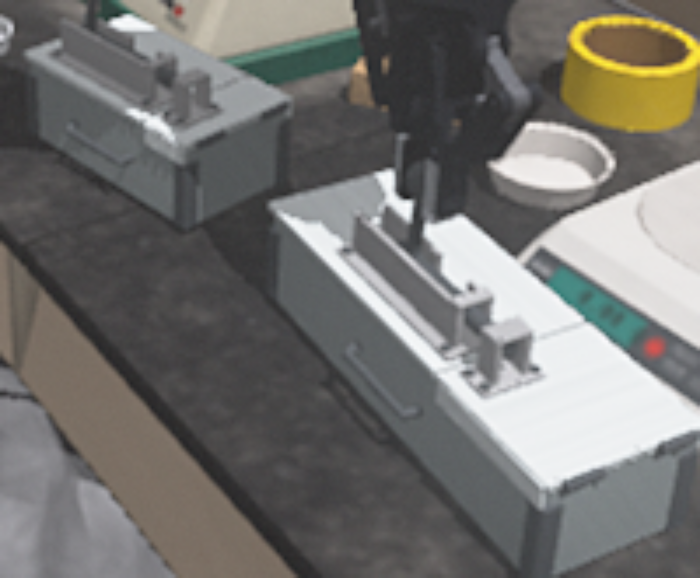

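The stem, now at about (415,235) in the crop, moved from (388,205): the bolt is following. Continue towards the stop.

Emit:
{"method": "apply_moves", "body": {
  "steps": [
    {"tx":0,"ty":-0.2,"tz":0,"rx":0,"ry":0,"rz":0,"hand":0},
    {"tx":0,"ty":-0.2,"tz":0,"rx":0,"ry":0,"rz":0,"hand":0},
    {"tx":0,"ty":-0.2,"tz":0,"rx":0,"ry":0,"rz":0,"hand":0},
    {"tx":0,"ty":-0.2,"tz":0,"rx":0,"ry":0,"rz":0,"hand":0},
    {"tx":0,"ty":0,"tz":0,"rx":0,"ry":0,"rz":0,"hand":0}
  ]
}}

```text
t: 5.27
ee_pos: [461.0, -304.2, 119.2]
ee_rot: [0.142, 3.136, -0.004]
wrist_force: [0.2, -0.6, 5.1]
opening: 17.8
```

Emit:
{"method": "apply_moves", "body": {
  "steps": [
    {"tx":0,"ty":-0.1,"tz":0,"rx":0,"ry":0,"rz":0,"hand":0},
    {"tx":0,"ty":-0.1,"tz":0,"rx":0,"ry":0,"rz":0,"hand":0},
    {"tx":0,"ty":0,"tz":0,"rx":0,"ry":0,"rz":0,"hand":0}
  ]
}}

```text
t: 5.52
ee_pos: [460.5, -309.6, 119.2]
ee_rot: [0.141, 3.136, -0.003]
wrist_force: [0.7, 0.2, 5.3]
opening: 18.5
```

Emit:
{"method": "apply_moves", "body": {
  "steps": [
    {"tx":0,"ty":-0.07,"tz":0,"rx":0,"ry":0,"rz":0,"hand":0},
    {"tx":0,"ty":-0.07,"tz":0,"rx":0,"ry":0,"rz":0,"hand":0}
  ]
}}

```text
t: 5.68
ee_pos: [460.2, -312.4, 119.1]
ee_rot: [0.14, 3.135, 0.002]
wrist_force: [1.9, 7.2, 7.4]
opening: 18.1
```

```bash
python3 - <<'E'
from h import *
s=bot.read_state();im=bot.grab_frame('side')[180:345,185:385];cv2.imwrite('pics/g_side.png',cv2.resize(im,None,fx=3.5,fy=3.5))
print(s['t'],s['ee_pos'],s['wrist_force'],s['opening'])
E
```

```text
5.6833 [ 460.208 -312.354  119.106] [1.923 7.211 7.445] 18.053955464714182
```

View pics/g_side.png

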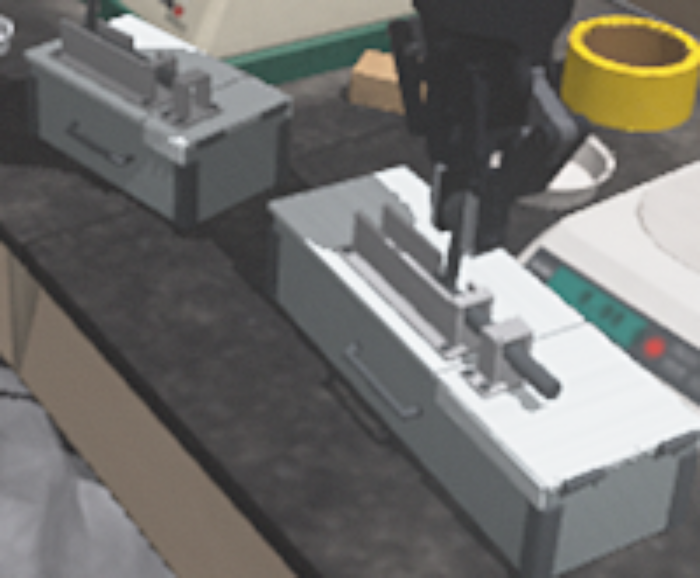

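The stop is reached: 7 N against the slide, and the bolt end sticks out of the keeper at (540,380) in the crop. Back off a few mm and turn along the arc.

Emit:
{"method": "apply_moves", "body": {
  "steps": [
    {"tx":0,"ty":0.13,"tz":0,"rx":0,"ry":0,"rz":0,"hand":0},
    {"tx":0,"ty":0,"tz":0,"rx":0,"ry":0,"rz":0,"hand":0},
    {"tx":-0.25,"ty":0,"tz":0.03,"rx":0,"ry":0,"rz":0,"hand":0},
    {"tx":-0.16,"ty":0,"tz":0.04,"rx":0,"ry":0,"rz":0,"hand":0},
    {"tx":-0.15,"ty":0,"tz":0.05,"rx":0,"ry":0,"rz":0,"hand":0},
    {"tx":0,"ty":0,"tz":0,"rx":0,"ry":0,"rz":0,"hand":0}
  ]
}}

```text
t: 6.23
ee_pos: [477.3, -311.1, 114.2]
ee_rot: [0.14, 3.137, -0.002]
wrist_force: [1.3, -1.7, 3.2]
opening: 18.2
```

Emit:
{"method": "apply_moves", "body": {
  "steps": [
    {"tx":-0.14,"ty":0,"tz":0.07,"rx":0,"ry":0,"rz":0,"hand":0},
    {"tx":-0.14,"ty":0,"tz":0.08,"rx":0,"ry":0,"rz":0,"hand":0},
    {"tx":-0.12,"ty":0,"tz":0.1,"rx":0,"ry":0,"rz":0,"hand":0},
    {"tx":-0.12,"ty":0,"tz":0.11,"rx":0,"ry":0,"rz":0,"hand":0},
    {"tx":-0.1,"ty":0,"tz":0.12,"rx":0,"ry":0,"rz":0,"hand":0},
    {"tx":-0.1,"ty":0,"tz":0.13,"rx":0,"ry":0,"rz":0,"hand":0},
    {"tx":-0.07,"ty":0,"tz":0.14,"rx":0,"ry":0,"rz":0,"hand":0},
    {"tx":0,"ty":0,"tz":0,"rx":0,"ry":0,"rz":0,"hand":0}
  ]
}}

```text
t: 6.9
ee_pos: [500.7, -312.2, 90.6]
ee_rot: [0.14, 3.137, 0.001]
wrist_force: [2.8, -2.2, 2.9]
opening: 18.4
```

```bash
python3 - <<'E'
from h import *
s=bot.read_state();im=bot.grab_frame('side')[180:345,185:385];cv2.imwrite('pics/h_side.png',cv2.resize(im,None,fx=3.5,fy=3.5))
print(s['t'],s['ee_pos'],s['wrist_force'],s['opening'])
E
```

```text
6.9 [ 500.675 -312.21    90.6  ] [ 2.761 -2.191  2.916] 18.425541011534275
```

View pics/h_side.png

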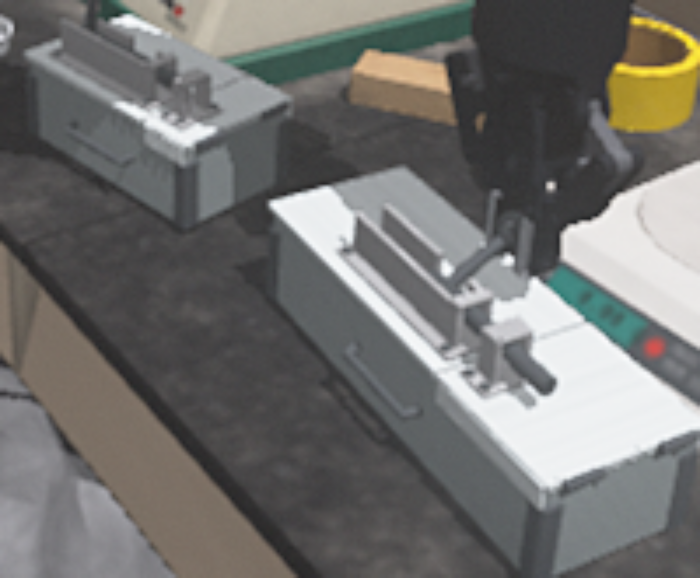

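The handle follows, stem now lying over at about (480,255) in the crop. Push on to the stop.

Emit:
{"method": "apply_moves", "body": {
  "steps": [
    {"tx":-0.04,"ty":0,"tz":0.1,"rx":0,"ry":0,"rz":0,"hand":0},
    {"tx":-0.03,"ty":0,"tz":0.08,"rx":0,"ry":0,"rz":0,"hand":0},
    {"tx":0,"ty":0,"tz":0,"rx":0,"ry":0,"rz":0,"hand":0}
  ]
}}

```text
t: 7.2
ee_pos: [502.4, -312.5, 85.9]
ee_rot: [0.14, 3.137, 0.0]
wrist_force: [3.3, -0.6, 1.2]
opening: 18.1
```

Emit:
{"method": "apply_moves", "body": {
  "steps": [
    {"tx":0,"ty":0,"tz":0.05,"rx":0,"ry":0,"rz":0,"hand":0},
    {"tx":0,"ty":0,"tz":0,"rx":0,"ry":0,"rz":0,"hand":0.6},
    {"tx":0,"ty":0,"tz":0,"rx":0,"ry":0,"rz":0,"hand":0.6},
    {"tx":0,"ty":0,"tz":0,"rx":0,"ry":0,"rz":0,"hand":0.6},
    {"tx":0,"ty":0,"tz":0,"rx":0,"ry":0,"rz":0,"hand":0.6},
    {"tx":0,"ty":0,"tz":-0.8,"rx":0,"ry":0,"rz":0,"hand":0.6},
    {"tx":0,"ty":0,"tz":-0.8,"rx":0,"ry":0,"rz":0,"hand":0.6},
    {"tx":0,"ty":0,"tz":-0.8,"rx":0,"ry":0,"rz":0,"hand":0.6},
    {"tx":0,"ty":0,"tz":-0.8,"rx":0,"ry":0,"rz":0,"hand":0.6},
    {"tx":0,"ty":0.5,"tz":-0.8,"rx":0,"ry":0,"rz":0,"hand":0.6},
    {"tx":0,"ty":0.8,"tz":-0.5,"rx":0,"ry":0,"rz":0,"hand":0.6},
    {"tx":0,"ty":0,"tz":0,"rx":0,"ry":0,"rz":0,"hand":0.6},
    {"tx":0,"ty":0,"tz":0,"rx":0,"ry":0,"rz":0,"hand":0.6}
  ]
}}

```text
t: 8.28
ee_pos: [505.5, -273.2, 220.6]
ee_rot: [0.138, 3.137, -0.002]
wrist_force: [0.1, 0.4, -0.7]
opening: 51.4
```

```bash
python3 - <<'E'
from h import *
s=bot.read_state();im=bot.grab_frame('side')[180:345,185:385];cv2.imwrite('pics/i_side.png',cv2.resize(im,None,fx=3.5,fy=3.5))
s2=bot.read_state();cv2.imwrite('pics/i_wrist.png',bot.grab_frame('wrist'));np.save('i.npy',np.r_[s2['ee_pos'],s2['ee_rot']])
print(s['t'],s['ee_pos'],s['wrist_force'],s['opening'])
E
```

```text
8.2833 [ 505.537 -273.214  220.562] [ 0.124  0.404 -0.704] 51.390477253855714
```

View pics/i_side.png

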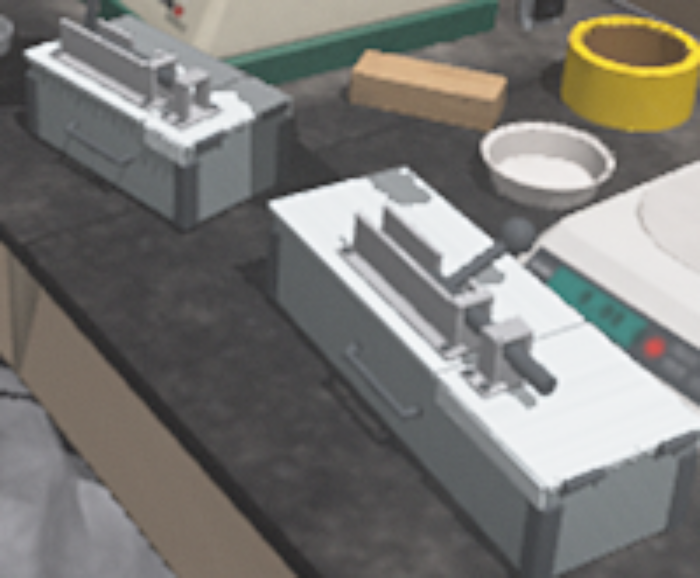

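View pics/i_wrist.png

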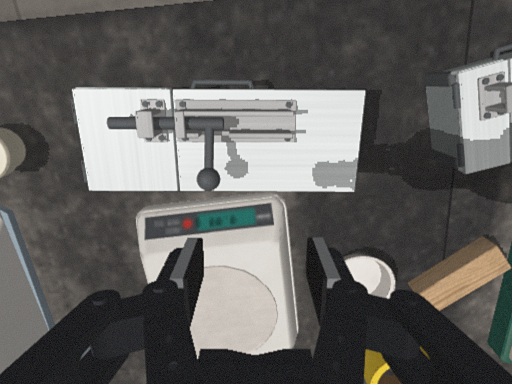

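Knob at crop (517,234) in side and (208,179) in wrist: the handle is lying over in the notch with the gripper clear. Triangulating.

```bash
python3 - <<'E'
from h import *
q=np.load('i.npy');w=cam('wrist',dict(ee_pos=q[:3],ee_rot=q[3:]))
X,e=tri((cam('side'),((517.5)/3.5-.5+185,(234.5)/3.5-.5+180)),(w,(208,179)));print(X,e)
D=X-np.array([462.6,-252.6,135.5]);d=np.array([-.09,-.996,0]);n=np.array([.996,-.09,0])
print('slide',D@d,'side',D@n,'drop',D[2],'angle',np.arctan2(D@n,X[2]-88))
a=cv2.imread('pics/a_side.png')
b=bot.grab_frame('side');print('short region diff',cv2.absdiff(a,b)[175:240,190:270].mean())
z=np.hstack([x[165:245,185:275] for x in(a,b)]);cv2.imwrite('pics/j.png',cv2.resize(z,None,fx=4,fy=4))
E
```

```text
[ 497.804 -312.255  107.284] [np.float64(0.32499461647173883), np.float64(0.3249946164717965)]
slide 56.248055137848446 side 40.43248735259986 drop -28.21644895434177 angle 1.1257727521449845
short region diff 8.946987179487179
```

View pics/j.png

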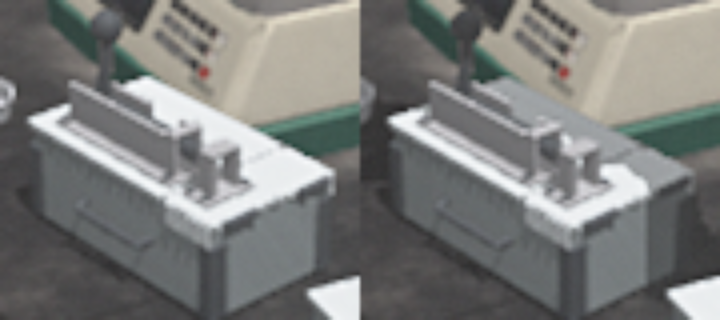

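The short box's knob has not moved (left and right halves match). The long handle measures about 1.13–1.16 rad. That meets the 0.9 rad limit but is about 4 mm at the knob short of the stop, so I'll press it down with shut fingers.

Emit:
{"method": "apply_moves", "body": {
  "steps": [
    {"tx":0.04,"ty":-0.66,"tz":0,"rx":0,"ry":0,"rz":0,"hand":0},
    {"tx":0.04,"ty":-0.66,"tz":0,"rx":0,"ry":0,"rz":0,"hand":0},
    {"tx":0,"ty":0,"tz":0,"rx":0,"ry":0,"rz":0,"hand":0},
    {"tx":0,"ty":0,"tz":0.8,"rx":0,"ry":0,"rz":0,"hand":0},
    {"tx":0,"ty":0,"tz":0.8,"rx":0,"ry":0,"rz":0,"hand":0},
    {"tx":0,"ty":0,"tz":0.8,"rx":0,"ry":0,"rz":0,"hand":0},
    {"tx":0,"ty":0,"tz":0.6,"rx":0,"ry":0,"rz":0,"hand":0},
    {"tx":0,"ty":0,"tz":0.2,"rx":0,"ry":0,"rz":0,"hand":0},
    {"tx":0,"ty":0,"tz":0.1,"rx":0,"ry":0,"rz":0,"hand":0},
    {"tx":0,"ty":0,"tz":0,"rx":0,"ry":0,"rz":0,"hand":0}
  ]
}}

```text
t: 9.27
ee_pos: [498.9, -312.6, 119.8]
ee_rot: [-0.141, -3.137, -0.002]
wrist_force: [0.2, 0.9, -0.5]
opening: 0.3
```

Emit:
{"method": "apply_moves", "body": {
  "steps": [
    {"tx":0,"ty":0,"tz":0.09,"rx":0,"ry":0,"rz":0,"hand":0},
    {"tx":0,"ty":0,"tz":0.07,"rx":0,"ry":0,"rz":0,"hand":0},
    {"tx":0,"ty":0,"tz":0,"rx":0,"ry":0,"rz":0,"hand":0}
  ]
}}

```text
t: 9.52
ee_pos: [500.3, -313.5, 116.8]
ee_rot: [0.141, 3.136, -0.002]
wrist_force: [-0.1, 0.1, 0.9]
opening: 0.2
```

Emit:
{"method": "apply_moves", "body": {
  "steps": [
    {"tx":0,"ty":0,"tz":0.07,"rx":0,"ry":0,"rz":0,"hand":0},
    {"tx":0,"ty":0,"tz":0.06,"rx":0,"ry":0,"rz":0,"hand":0},
    {"tx":0,"ty":0,"tz":0,"rx":0,"ry":0,"rz":0,"hand":0}
  ]
}}

```text
t: 9.77
ee_pos: [500.3, -313.5, 112.8]
ee_rot: [0.14, 3.136, -0.002]
wrist_force: [1.1, 0.1, 2.9]
opening: 0.5
```

Emit:
{"method": "apply_moves", "body": {
  "steps": [
    {"tx":0,"ty":0,"tz":0.04,"rx":0,"ry":0,"rz":0,"hand":0},
    {"tx":0,"ty":0,"tz":0.03,"rx":0,"ry":0,"rz":0,"hand":0}
  ]
}}

```text
t: 9.93
ee_pos: [500.6, -313.6, 112.0]
ee_rot: [0.14, 3.136, -0.002]
wrist_force: [-1.9, 1.2, 13.0]
opening: -0.2
```

13 N upward: the handle is on its stop. Lift off and look.

Emit:
{"method": "apply_moves", "body": {
  "steps": [
    {"tx":0,"ty":0,"tz":-0.5,"rx":0,"ry":0,"rz":0,"hand":0},
    {"tx":0,"ty":0,"tz":-0.8,"rx":0,"ry":0,"rz":0,"hand":0},
    {"tx":0,"ty":0,"tz":-0.8,"rx":0,"ry":0,"rz":0,"hand":0},
    {"tx":0,"ty":0,"tz":-0.8,"rx":0,"ry":0,"rz":0,"hand":0},
    {"tx":0,"ty":0.3,"tz":-0.8,"rx":0,"ry":0,"rz":0,"hand":0},
    {"tx":0,"ty":0,"tz":0,"rx":0,"ry":0,"rz":0,"hand":0},
    {"tx":0,"ty":0,"tz":0,"rx":0,"ry":0,"rz":0,"hand":0}
  ]
}}

```text
t: 10.52
ee_pos: [500.8, -304.2, 222.3]
ee_rot: [0.14, 3.136, -0.003]
wrist_force: [0.5, -0.5, -1.5]
opening: -0.3
```

```bash
python3 - <<'E'
from h import *
s=bot.read_state();im=bot.grab_frame('side')[180:345,185:385];cv2.imwrite('pics/k_side.png',cv2.resize(im,None,fx=3.5,fy=3.5))
s2=bot.read_state();cv2.imwrite('pics/k_wrist.png',bot.grab_frame('wrist'));np.save('i.npy',np.r_[s2['ee_pos'],s2['ee_rot']])
print(s['t'],s['ee_pos'],s['wrist_force'],s['opening'])
E
```

```text
10.5167 [ 500.767 -304.176  222.294] [ 0.543 -0.452 -1.474] -0.2881013415208557
```

View pics/k_side.png

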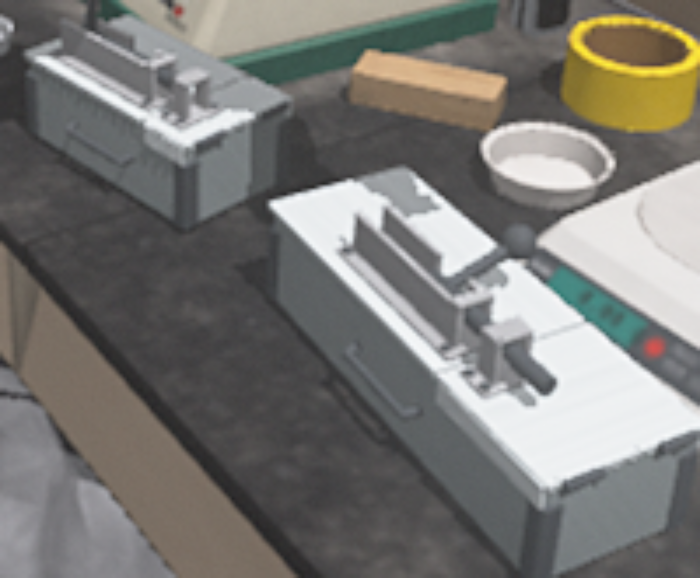

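View pics/k_wrist.png

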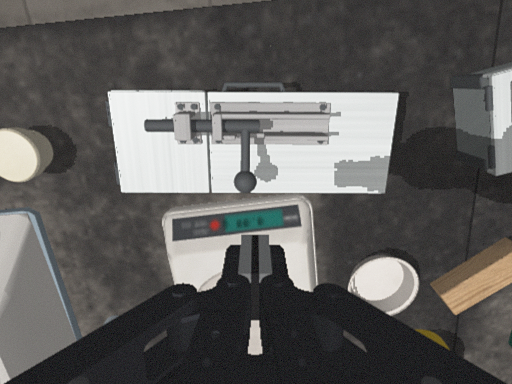

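Knob now at crop (519,239) in side and (245,182) in wrist: slightly lower than before, and the gripper is clear. Final measurement, then hand in.

```bash
python3 - <<'E'
from h import *
q=np.load('i.npy');w=cam('wrist',dict(ee_pos=q[:3],ee_rot=q[3:]))
X,e=tri((cam('side'),((519.5)/3.5-.5+185,(239.5)/3.5-.5+180)),(w,(245,182)));print(X,e)
D=X-np.array([462.6,-252.6,135.5]);d=np.array([-.09,-.996,0]);n=np.array([.996,-.09,0])
a=np.arccos((X[2]-88)/48)
print('slide',D@d,'side',D@n,'angle',a)
if D@d>46 and a>1.0: print(bot.finish_job())
E
```

```text
[ 499.836 -312.131  103.423] [np.float64(0.3597881049383733), np.float64(0.35978810493827684)]
slide 55.941373369740994 side 42.445200598745515 angle 1.243684716624496
the job is handed in; nothing more can be done
None
```

I bolted the long box's lid and handed the job in at about 10.6 s. I gripped the knob, slid the bolt with the handle upright until it met its stop (about 7 N), and backed off about 4 mm. I then swung the handle down into the notch and let go.

After letting go, the handle measured only 1.13–1.16 rad. I pressed it down with shut fingers until I felt the stop (13 N), then lifted clear.

**Last checks:**
- **Bolt:** the knob had moved about 56 mm along the slide, counted from where it started.
- **Handle:** the knob centre was 103.4 mm above the bench, which gives about 1.24 rad from the height. The sideways move came out at 42 mm from the knob's start. That is 3–4 mm less than a handle starting exactly upright would give, and fits one that started slightly tilted.
- **Gripper:** it was about 110 mm above the knob and reading near-zero force.
- **Short box:** the side pictures from before the slide and after letting go showed its knob in the same place. I did not repeat this after the final press, which was well away from it.

Two early move calls were refused because their rows left out some of the keys. Nothing moved in them.

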